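Tare the spice balance without touching it

ROBOT

A 6-joint arm with a two-finger parallel gripper is mounted at the origin on a cart in front of the work surface, level with it; the furniture and walls round the work are solid. World frame = base frame: x ahead of the robot, y to its left, z up, the work surface at z = 0. Lengths are in m, angles in rad, forces in N, time in s.
With the tool pointing down it reaches from about 0.25 to 0.775 m from the base axis. Payload 4 kg.
Tool frame: the origin (TCP) lies between the finger pads, 19 mm behind the fingertips; this is the grasp point; z points along the fingers, y is the line along which they close (so a half turn about z gives the same grasp; the last joint's range is limited). The gripper opens to 94 mm and grips with 3 to 60 N. Pads are 16 mm wide; open, the fingers measure 119 mm over their backs; the gripper's body (75 mm by 177 mm) begins 78 mm behind the grasp point.
Start: joints at [-1.29, 0.087, 1.371, -0, 1.684, -0.103], TCP at [0.206, -0.51, 0.224] pointing down, gripper open.
Joint ranges: [-3.1, 3.1], [-0.76, 2.03], [0.27, 2.55], [-1.08, 4.22], [0.17, 2.65], [-2.57, 2.57]. Speed limits (rad/s): [2.79, 2.79, 3.14, 3.14, 3.14, 3.14].

INTERFACE

Orientations are given as [roll, pitch, yaw] about the fixed x, y, z axes, in that order (R = Rz(yaw) Ry(pitch) Rx(roll)).
In Python, from bench import readout, imaging, robot gives the robot as it stands.
- The arm moves only by the tool carry_out, never from a script. Its argument "motion" is text: rows parted by semicolons, each of 7 numbers parted by spaces: the shift along the tool's x, y, z each as a share of 200 mm, from -1 to 1, then the turn, a rotation vector about the tool's x, y, z each as a share of 120 degrees, from -1 to 1, then the opening, from 0 (shut) to 1 (fully open). A call has 1 to 12 rows; each row shifts and turns the commanded pose from where the row before left it, along the tool's axes as they then stand; what a row does not reach is not made up. A row lasts 1/8 s, in which the tool goes at most 62.5 mm and 10.7 degrees, less where a joint would pass 70% of its speed; a pose out of reach is approached as far as the arm can. A call with a number of a shift or a turn outside -1 to 1 is refused whole. A call with a gripper value outside its range is refused whole. The fingers move at their own pace and stop on an object; the grip force is fixed at half the most. Time passes only in rows, so rows that do not move let the fingers close. It gives the time, the measured TCP pose, the force, the opening and the grip force at its end, in the units of the state.
- readout.get_obs(): the state, without advancing time (a new reading comes with each control period).
- imaging.snapshot(name): name is "scene" or "top" or "wrist"; returns a dict with "pixels" (400x640x3 uint8, red, green, blue), "fx", "fy", "cx", "cy" (pixels), "dist_coeffs" ([k1, k2, p1, p2, k3] as OpenCV has them; the pictures are not rectified), "R" (3x3) and "t" (3): a world point X has camera coordinates R X + t. Camera axes: x right, y down, z forward; pixel columns grow to the right and rows downward; lengths in m; the calibration is good to about 2 mm. A picture is of the moment at which its call begins. There is no depth.
- robot.close_job(): hands the job in; it is judged then, once.
The state is a dict: "time": time; "joint_positions": joint angles; "qvel": joint speeds; "joint_torque": joint torques, N m; "tool_pos": TCP position; "ee_rot": TCP orientation; "wrist_force": force on the tool from outside, world axes, zero at the start; "wrist_torque": the same for the moment, N m; "width": finger opening in m; "finger_force": force on a finger pad.
Only numpy, scipy, OpenCV 4.12 (cv2) and the standard library are available. Lean on these libraries where they do the work, as an engineer would, in place of code of your own. Each camera call takes 0.05 s, during which the arm holds its last target. There are 200 camera calls.

TASK

Tare the precision balance for the empty dip cup that stands off-centre inside its draught shield: with your fingertips slide that cup to the middle of the weighing pan, then push the shield's glass cover fully shut. Then, so that the balance is not shaken, point with your fingertips at the touch-free tare sensor (the round one on the console) and stay just above it for about two seconds without ever touching the console or its sensors, and finally take the hand well away. Pick nothing up, keep your fingers away from above the long bar-shaped sensor, which switches the balance off, and leave the other things on the table where they are.

Things in the scene. Friction and masses are not known exactly. Their poses are not given: they have to be found in the camera images.
- balance: precision balance, 381 x 210 mm, fixed; origin on the table under the pan's centre; x points from the console in front to the housing at the rear (98 mm high), y to its left, z up. Over the pan a draught shield of glass panes, inside 168 (x) by 184 mm (y), rim 110 mm above the table, closed on top by the sliding cover
- pan_centre (a point): centre of the top face of the round steel weighing pan, 140 mm across, 50 mm above the table
- cup: the cup to be weighed: empty round steel dip cup, 63 mm across the rim, 46 mm across the foot, 36 mm tall, hollow (inside about 54 mm across at the rim, 36 mm near the floor, floor 2 mm thick), about 45 g, standing on the pan; origin at the centre of its underside. Closed fingertips fit inside it
- cover (a joint): sliding glass cover of the draught shield: 0 = fully shut (a stop), 0.14 m = fully open (pushed back along the balance's +x over the rear housing); stays where it is left, slides with about 1.5 to 2 N
- cover_grip (a point): centre of the top edge of the cover's upright metal grip: a bar 8 mm thick (balance x), 70 mm long (balance y), standing 15 mm above the cover's flat top face, which is 108 mm above the table; the grip lies 16 mm behind the cover's front edge and moves with the cover
- console: console at the front of the balance, 86 x 210 mm, top face 44 mm above the table, with a dark display in the middle; its origin and axes are those of the balance
- tare_sensor: touch-free tare sensor: white round button-like disc, 36 mm across, 6 mm high, with a round black window 24 mm across, at the left or right end of the console (it may be either); origin at the centre of its underside, the window 6 mm above it. It notices fingertips held straight above it, 10 to 50 mm over the window and within 15 mm of its centre
- standby_sensor: touch-free off switch: white bar, 60 mm long (balance x) by 20 mm wide, 6 mm high, with a long black window, at the other end of the console; origin at the centre of its underside. It notices fingertips that come within about 25 mm of its centre seen from above and lower than 50 mm over it
- dredger: dark steel shaker beaker, 51 mm across, 96 mm tall, beside the balance; loose, to be left alone; origin under its middle
- spare_cup_a: spare steel dip cup, 66 mm across, 36 mm tall, on the table left of the balance; loose, to be left alone; origin under its middle
- spare_cup_b: spare steel dip cup, 69 mm across, 36 mm tall, on the table right of the balance; loose, to be left alone; origin under its middle
- spoon: steel portion spoon, 148 mm long, lying right of the balance; loose, to be left alone; origin under its middle
- pepper_shaker: pepper shaker, 47 mm across, 66 mm tall, at the left of the table; loose, to be left alone; origin under its middle
- marker: marker pen, 132 mm long, lying at the left front of the table; loose, to be left alone; origin under its middle
- probe: probe thermometer, 193 mm long, lying at the right front of the table; loose, to be left alone; origin under its middle
Not all that is in view belongs to the job. What is shaped like the cup but pink is not meant.

How it is judged:
On the way, in this order (a step that is already met when the one before it is completed fails the run):
1. the cup stands in the middle of the pan, let go (horizontal distance between cup and pan_centre below 0.012 m and contact force between the fingers and cup below 0.5 N and linear speed of cup below 0.02 m/s), for 0.2 s.
2. the cover is fully shut over the centred cup (value of joint cover below 0.004 m and horizontal distance between cup and pan_centre below 0.012 m), for 0.2 s.
3. the fingertips dwell just above the tare sensor, cover shut (all of step 2 and horizontal distance between the grasp point and tare_sensor below 0.017 m and z of the grasp point in the frame of tare_sensor between 0.03 and 0.078 m), for 1.5 s.
At the end, for the whole second after the job is handed in: the cup stands upright and still on the pan, its centre within 12 mm of the pan's centre; the cover is shut to within 4 mm; the tool point is more than 120 mm from the tare sensor (all of step 2 and angle between cup's own z axis and vertical below 0.1 rad and linear speed of cup below 0.01 m/s and z of cup in the frame of pan_centre between -0.005 and 0.005 m and distance between the grasp point and tare_sensor above 0.12 m); the robot touches nothing.
It fails at once if the console or one of its sensors is touched (contact force between any of the arm, the fingers and console above 0.3 N or contact force between any of the arm, the fingers and tare_sensor above 0.3 N or contact force between any of the arm, the fingers and standby_sensor above 0.3 N).
It fails at once if the fingertips come over the bar-shaped off switch (within 25 mm seen from above, lower than 50 mm over it) (horizontal distance between the grasp point and standby_sensor below 0.025 m and z of the grasp point in the frame of standby_sensor below 0.075 m).
It fails at once if the cup is lifted off the pan or tipped (z of cup in the frame of pan_centre above 0.012 m or angle between cup's own z axis and vertical above 0.4 rad).
It fails at once if another thing on the table is moved by more than 15 mm (distance of any of dredger, spare_cup_a, spare_cup_b, spoon, pepper_shaker, marker, probe from where it was at the start of the episode above 0.015 m).
It also fails if it takes over 59 s, if anything falls off the work surface, if the arm or the gripper's body presses on something with over 40 N, if the wrist force passes 120 N, or if a joint passes its speed limit or range.

## Working session

There is one attempt and no reset: what is moved stays moved. The work goes in short steps, Python scripts to look and compute and a tool call to move; the robot and the scene stay as the last step left them, time stands still between calls to the robot, and variables do not carry over. Pictures are saved under pics/ and viewed, at most 10 in all, crops included, and the job is handed in when it is done.

Besides the shell and the picture viewer there is one more tool, called after "Request:" as name(argument=value, ...), one argument or row to a line, values as JSON. carry_out: Moves the arm, as the interface text tells. Its arguments: {"type":"object","properties":{"motion":{"type":"string"}},"required":["motion"]}

```bash
mkdir -p pics; python3 - <<'E'
from bench import readout, imaging
import cv2,pickle
o=readout.get_obs();print(o)
for n in("scene","top"):
    s=imaging.snapshot(n);pickle.dump(s,open(n+".pkl","wb"));cv2.imwrite(f"pics/{n}0.png",s["pixels"][:,:,::-1])
    print(n,{k:v for k,v in s.items() if k!="pixels"})
E
```

```text
{'time': 0.0, 'joint_positions': array([-1.29010974e+00,  8.79884761e-02,  1.37225937e+00,  3.70353939e-06,
        1.68359281e+00, -1.03120263e-01]), 'qvel': array([-7.73560508e-05,  4.60614136e-04,  3.16192867e-04,  5.41940924e-04,
       -2.02613959e-03,  6.46257262e-06]), 'joint_torque': array([-2.25005773e-03, -3.40184748e+01, -3.02428508e+01,  7.14781671e-02,
        3.27681494e-02, -1.62779343e-04]), 'tool_pos': array([ 0.20579408, -0.50949945,  0.22308325]), 'ee_rot': array([-3.13935697e+00, -2.35065498e-04,  3.83806995e-01]), 'wrist_force': array([-0.18532234,  0.04580275, -0.43841057]), 'wrist_torque': array([ 0.02104832, -0.01326835,  0.01475718]), 'finger_force': 0.0, 'width': 0.09402486341488178}
scene {'fx': 473.71945528903285, 'fy': 473.71945528903285, 'cx': 323.2979557476501, 'cy': 200.44708695616066, 'dist_coeffs': array([-0.08581001,  0.        ,  0.        ,  0.        ,  0.        ]), 'R': array([[-0.79297331, -0.60866556,  0.02682478],
       [-0.2840751 ,  0.3304276 , -0.90006607],
       [ 0.53897557, -0.72134862, -0.434927  ]]), 't': array([0.43498012, 0.22604879, 1.37648346])}
top {'fx': 371.43359071433696, 'fy': 371.43359071433696, 'cx': 316.7246134604482, 'cy': 200.4077122983133, 'dist_coeffs': array([-0.07699718,  0.        ,  0.        ,  0.        ,  0.        ]), 'R': array([[-0.02996224, -0.99909913, -0.03005319],
       [-0.98618432,  0.03444885, -0.16203011],
       [ 0.16291944,  0.0247832 , -0.98632806]]), 't': array([0.04998565, 0.53236392, 1.11521438])}
```

View pics/top0.png

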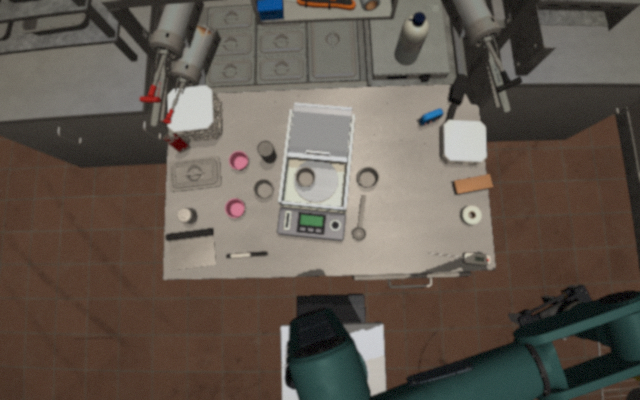

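View pics/scene0.png

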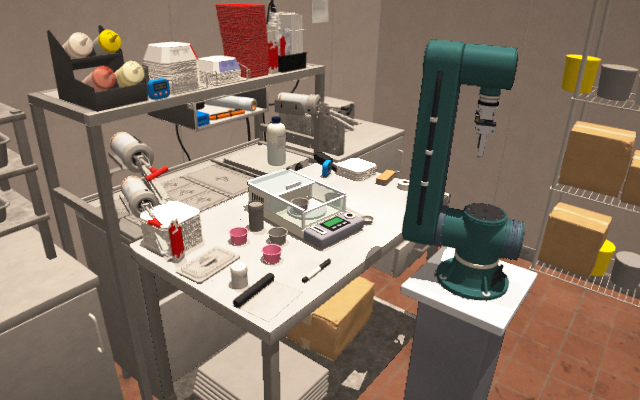

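The top view shows the balance at about (315,175). Its console faces the robot, with the bar sensor on the left at (288,220) and the round sensor on the right at (335,225). The candidate cups are:
- steel cup inside the shield at (306,177)
- spare steel cups at (264,189) and (368,178)
- pink cups at (239,160) and (236,208)

The one inside the shield on the pan fits the description, so I'll enlarge that area to confirm.

```bash
cat > h.py <<'E'
import numpy as np,cv2,pickle
def load(n): return pickle.load(open(n+".pkl","rb"))
def K(s): return np.array([[s["fx"],0,s["cx"]],[0,s["fy"],s["cy"]],[0,0,1.]])
def ray(s,uv,z):
    p=cv2.undistortPoints(np.array(uv,float).reshape(-1,1,2),K(s),s["dist_coeffs"])[:,0]
    d=np.c_[p,np.ones(len(p))]@s["R"]; c=-s["R"].T@s["t"]
    return c+d*((z-c[2])/d[:,2])[:,None]
def proj(s,X): return cv2.projectPoints(np.array(X,float).reshape(-1,1,3),cv2.Rodrigues(s["R"])[0],s["t"],K(s),s["dist_coeffs"])[0][:,0]
def crop(s,x0,y0,x1,y1,f,name):
    cv2.imwrite(name,cv2.resize(np.ascontiguousarray(s["pixels"][y0:y1,x0:x1,::-1]),None,fx=f,fy=f,interpolation=cv2.INTER_CUBIC))
E
python3 -c "
from h import *
crop(load('top'),255,98,385,248,4,'pics/c1.png')"
```

```text
(no output)
```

View pics/c1.png

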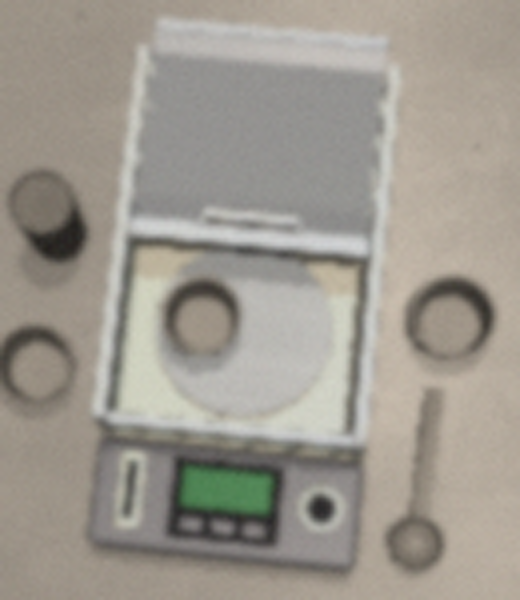

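```bash
python3 - <<'E'
from h import *
s=load('top')
P={'pan':(247,332,.05),'panL':(161,330,.05),'panR':(333,334,.05),'cuprim':(202,319,.086),'tare':(321,508,.05),'stby':(130,490,.05),'gripL':(204,211,.123),'gripR':(298,222,.123),
'rimFL':(99,417,.11),'rimFR':(364,441,.11),'rimBL':(144,47,.11),'rimBR':(394,68,.11),'conFL':(90,545,.044),'conFR':(355,568,.044),'spareA':(38,358,.036),'spareB':(450,312,.036),'dredtop':(43,203,.096)}
W={}
for k,(a,b,z) in P.items():
    W[k]=ray(s,[((a+.5)/4-.5+255,(b+.5)/4-.5+98)],z)[0]; print(k,W[k].round(4))
for a,b in [('rimFL','rimFR'),('conFL','conFR'),('stby','tare'),('gripL','gripR'),('rimFL','rimBL'),('rimFR','rimBR')]:
    d=W[b]-W[a];print(a,b,np.hypot(*d[:2]).round(4),np.degrees(np.arctan2(d[1],d[0])).round(2))
E
```

```text
pan [0.5956 0.0318 0.05  ]
panL [0.5997 0.0992 0.05  ]
panR [ 0.5915 -0.0354  0.05  ]
cuprim [0.599  0.0648 0.086 ]
tare [ 0.4555 -0.0209  0.05  ]
stby [0.4743 0.1258 0.05  ]
gripL [0.6728 0.0593 0.123 ]
gripR [ 0.6616 -0.0104  0.123 ]
rimFL [0.5223 0.1414 0.11  ]
rimFR [ 0.4977 -0.0529  0.11  ]
rimBL [0.8104 0.1031 0.11  ]
rimBR [ 0.7852 -0.0885  0.11  ]
conFL [0.4332 0.1582 0.044 ]
conFR [ 0.4091 -0.0453  0.044 ]
spareA [0.5837 0.1989 0.036 ]
spareB [ 0.6091 -0.1293  0.036 ]
dredtop [0.6926 0.1843 0.096 ]
rimFL rimFR 0.1958 -97.2
conFL conFR 0.205 -96.76
stby tare 0.1479 -97.29
gripL gripR 0.0705 -99.15
rimFL rimBL 0.2907 -7.57
rimFR rimBR 0.2896 -7.06
```

The crop confirms it: the steel cup stands on the pan at crop (202,319), and the pan's centre is at crop (247,332). The balance yaw is about -7.2°, and the cup sits about 33 mm to the balance's +y side. I'll align the tool with the balance and close the fingers.

Request:
carry_out(
  motion="0 0 0 0 0 0.081 0; 0 0 0 0 0 0.081 0; 0 0 0 0 0 0.081 0; 0 0 0 0 0 0 0",
)

```text
time: 0.6
tool_pos: [0.2059, -0.5097, 0.2237]
ee_rot: [-3.141, 0.0, -0.123]
wrist_force: [-0.1, -0.4, -0.8]
width: 0.0572
finger_force: 0.0
```

```bash
cat >> h.py <<'E'
from scipy.spatial.transform import Rotation as Rn
def go(T):
    from bench import readout
    o=readout.get_obs();R=Rn.from_euler('xyz',o["ee_rot"]).as_matrix()
    d=np.array(T)-o["tool_pos"];print('t',o["time"],'pos',o["tool_pos"].round(4),'rot',o["ee_rot"].round(3),'share',(R.T@d/.2).round(3),'F',o["wrist_force"].round(2),'w',round(o["width"],4),'q',o["joint_positions"].round(2))
E
python3 -c "
from h import *
go([.598,.065,.2])"
```

```text
t 0.6 pos [ 0.2059 -0.5097  0.2237] rot [-3.141  0.    -0.123] share [ 1.593 -3.093  0.121] F [-0.11 -0.36 -0.77] w 0.0572 q [-1.29  0.09  1.37  0.    1.68  0.4 ]
```

Request:
carry_out(
  motion="0.133 -0.258 0 0 0 0 0; 0.133 -0.258 0 0 0 0 0; 0.133 -0.258 0 0 0 0 0; 0.133 -0.258 0 0 0 0 0; 0.133 -0.258 0 0 0 0 0; 0.133 -0.258 0 0 0 0 0; 0.133 -0.258 0 0 0 0 0; 0.133 -0.258 0 0 0 0 0; 0.133 -0.258 0 0 0 0 0; 0.133 -0.258 0 0 0 0 0; 0.133 -0.258 0 0 0 0 0; 0.133 -0.258 0 0 0 0 0",
)

```text
time: 2.1
tool_pos: [0.6007, 0.0662, 0.224]
ee_rot: [3.141, 0.0, -0.122]
wrist_force: [-0.7, -0.6, -0.4]
width: 0.0006
finger_force: 0.0
```

```bash
python3 - <<'E'
from h import *
from bench import imaging
go([.598,.065,.2])
s=imaging.snapshot("wrist");pickle.dump(s,open("w1.pkl","wb"));crop(s,0,0,640,400,1,'pics/w1.png')
print(s["R"].round(3),s["t"].round(3),proj(s,[[.599,.0648,.086],[.5956,.0318,.05],[.598,.065,.052]]))
E
```

```text
t 2.1 pos [0.6007 0.0662 0.224 ] rot [ 3.141  0.    -0.122] share [-0.013  0.008  0.12 ] F [-0.69 -0.57 -0.37] w 0.0006 q [ 0.02  0.21  1.23 -0.    1.7   1.71]
[[-0.122 -0.993 -0.001]
 [-0.955  0.117  0.274]
 [-0.272  0.034 -0.962]] [0.138 0.537 0.553] [[319.82860987 195.27649923]
 [347.59283508 186.87303565]
 [319.6997805  188.61127875]]
```

View pics/w1.png

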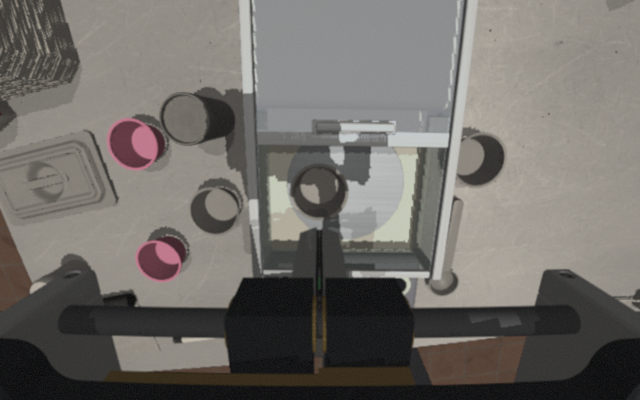

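The wrist view shows the cup rim centred at about (319,191) and the pan's centre at about (346,187). The closed fingers point down just short of the cup.

```bash
python3 - <<'E'
from h import *
s=load("w1")
print(ray(s,[(319,191)],.086),ray(s,[(346,188)],.05),ray(s,[(313,128),(396,126)],.123))
go([.600,.065,.15]);go([.600,.065,.081])
E
```

```text
[[0.60380344 0.06510752 0.086     ]] [[0.59445413 0.03381869 0.05      ]] [[ 0.6708319   0.06222875  0.123     ]
 [ 0.66380389 -0.010849    0.123     ]]
t 2.15 pos [0.6033 0.0725 0.2223] rot [-3.136 -0.    -0.116] share [-0.012  0.041  0.361] F [ 1.04  2.98 -0.77] w 0.0007 q [0.02 0.22 1.23 0.01 1.7  1.71]
t 2.15 pos [0.6033 0.0725 0.2223] rot [-3.136 -0.    -0.116] share [-0.012  0.043  0.706] F [ 1.04  2.98 -0.77] w 0.0007 q [0.02 0.22 1.23 0.01 1.7  1.71]
```

Request:
carry_out(
  motion="0 0 0 0 0 0 0; 0 0 0.12 0 0 0 0; 0 0 0.12 0 0 0 0; 0 0 0.12 0 0 0 0; 0 0 0 0 0 0 0; 0 0 0 0 0 0 0",
)

```text
time: 2.9
tool_pos: [0.6001, 0.0635, 0.1537]
ee_rot: [3.142, -0.002, -0.126]
wrist_force: [0.2, -0.9, 0.7]
width: 0.0005
finger_force: 0.0
```

```bash
python3 - <<'E'
from h import *
from bench import imaging
go([.600,.065,.081])
s=imaging.snapshot("wrist");pickle.dump(s,open("w2.pkl","wb"));crop(s,220,80,480,280,3,'pics/w2.png')
print(proj(s,[[.600,.065,.086],[.595,.0328,.05]]))
E
```

```text
t 2.9 pos [0.6001 0.0635 0.1537] rot [ 3.142e+00 -2.000e-03 -1.260e-01] share [-0.002 -0.007  0.363] F [ 0.2  -0.89  0.69] w 0.0005 q [ 0.01  0.23  1.35 -0.    1.56  1.71]
[[316.3705348  216.00951246]
 [350.72883884 204.57739942]]
```

View pics/w2.png

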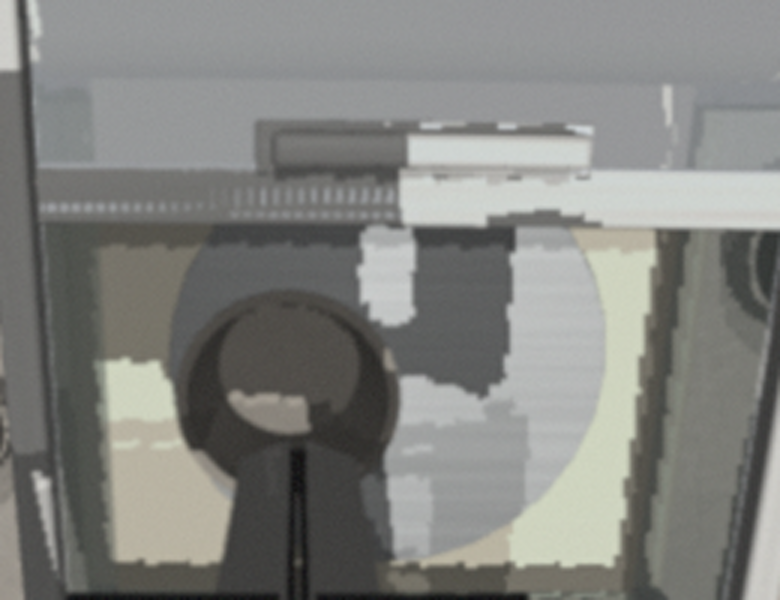

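The crop shows the rim centre at about (316,212) in the full picture. It is concentric with the fingers sideways and about 2–3 mm further ahead. I'll descend into the cup.

Request:
carry_out(
  motion="0.012 -0.007 0.1 0 0 0 0; 0 0 0.1 0 0 0 0; 0 0 0.1 0 0 0 0; 0 0 0.05 0 0 0 0; 0 0 0 0 0 0 0; 0 0 0 0 0 0 0",
)

```text
time: 3.7
tool_pos: [0.6031, 0.0656, 0.0831]
ee_rot: [-3.141, -0.002, -0.125]
wrist_force: [-0.2, 0.6, 1.7]
width: 0.0005
finger_force: 0.0
```

```bash
python3 - <<'E'
from h import *
from bench import imaging
go([.602,.065,.083])
s=imaging.snapshot("scene");crop(s,230,160,390,270,5,'pics/s2.png')
E
```

```text
t 3.7 pos [0.6031 0.0656 0.0831] rot [-3.141e+00 -2.000e-03 -1.250e-01] share [-0.005  0.004  0.001] F [-0.2   0.58  1.69] w 0.0005 q [ 0.01  0.28  1.43 -0.    1.43  1.71]
```

View pics/s2.png

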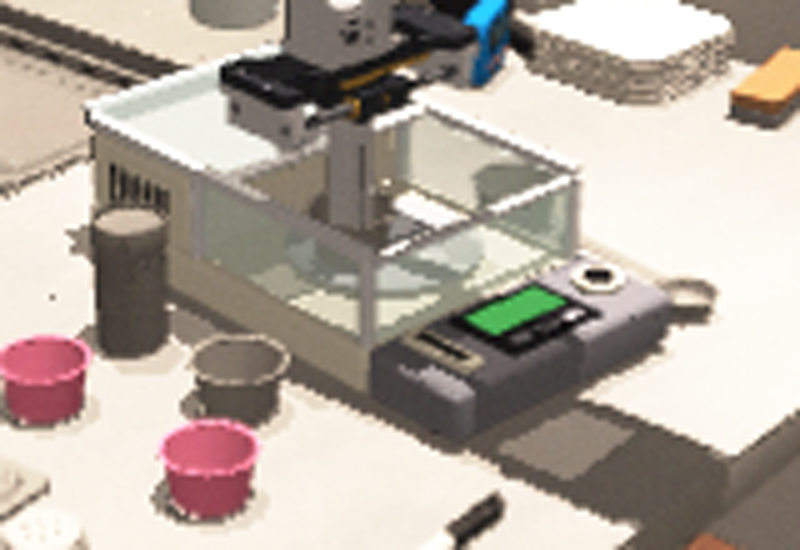

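The scene crop shows the fingers inside the cup at about crop (350,220), with clear air to the panes. I'll push toward the balance's -y (tool +y), then back off and rise.

Request:
carry_out(
  motion="0 0.024 0 0 0 0 0; 0 0.024 0 0 0 0 0; 0 0.024 0 0 0 0 0; 0 0.024 0 0 0 0 0; 0 0.024 0 0 0 0 0; 0 0.024 0 0 0 0 0; 0 0.024 0 0 0 0 0; 0 0.015 0 0 0 0 0; 0 0.007 0 0 0 0 0; 0 0 0 0 0 0 0",
)

```text
time: 5.0
tool_pos: [0.5978, 0.0279, 0.0823]
ee_rot: [3.142, -0.0, -0.125]
wrist_force: [-0.3, 1.0, 0.2]
width: 0.0006
finger_force: 0.2
```

Request:
carry_out(
  motion="0 -0.02 0 0 0 0 0; 0 -0.01 0 0 0 0 0; 0 0 -0.1 0 0 0 0; 0 0 -0.1 0 0 0 0; 0 0 -0.15 0 0 0 0; -0.2 0 -0.1 0 0 0 0; -0.2 0 0 0 0 0 0; 0 0 0 0 0 0 0; 0 0 0 0 0 0 0",
)

```text
time: 6.12
tool_pos: [0.5196, 0.0439, 0.1724]
ee_rot: [3.141, -0.001, -0.125]
wrist_force: [0.1, 0.3, -0.5]
width: 0.0008
finger_force: 0.0
```

```bash
python3 - <<'E'
from h import *
from bench import imaging
go([.602,.033,.083])
s=imaging.snapshot("wrist");pickle.dump(s,open("w3.pkl","wb"));crop(s,220,50,480,250,3,'pics/w3.png')
print(proj(s,[[.595,.0328,.05]]))
E
```

```text
t 6.125 pos [0.5196 0.0439 0.1724] rot [ 3.141e+00 -1.000e-03 -1.250e-01] share [0.415 0.003 0.448] F [ 0.12  0.34 -0.51] w 0.0008 q [-0.02  0.04  1.52 -0.    1.58  1.67]
[[319.92475369 120.77146231]]
```

View pics/w3.png

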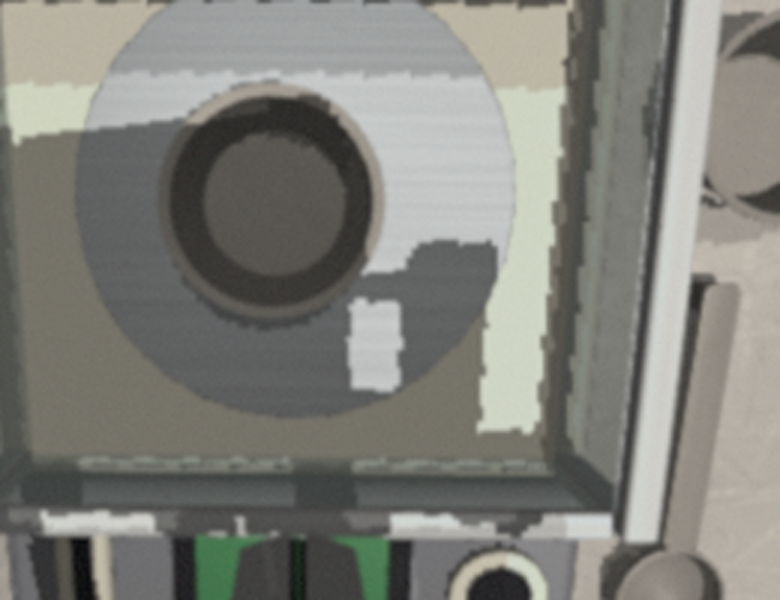

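```bash
python3 - <<'E'
from h import *
s=load("w3")
f=lambda a,b:((a+.5)/3-.5+220,(b+.5)/3-.5+50)
def mid(l,r,t,b,z): return (ray(s,[f(*l)],z)+ray(s,[f(*r)],z))[0]/2
rim=ray(s,[f(160,200),f(383,200),f(271,82),f(271,322)],.086);print(rim.round(4)); c=np.array([rim[2:,0].mean(),rim[:2,1].mean()])
fl=ray(s,[f(205,205),f(346,205),f(276,133),f(276,276)],.052);print(fl.round(4)); c2=np.array([fl[2:,0].mean(),fl[:2,1].mean()])
pan=ray(s,[f(75,195),f(515,195),f(300,417)],.05);print(pan.round(4))
# circle fit to pan edge: several edge points
e=ray(s,[f(75,195),f(515,195),f(300,417),f(103,80),f(485,80),f(130,330),f(460,325)],.05)[:,:2]
A=np.c_[2*e,np.ones(len(e))];q=np.linalg.lstsq(A,(e**2).sum(1),rcond=None)[0];print(q[:2],np.sqrt(q[2]+q[:2]@q[:2]))
B=np.array([[.992,-.125],[.125,.992]])
print(c,c2,B@(c-q[:2]),B@(c2-q[:2]))
E
```

```text
[[0.6039 0.0709 0.086 ]
 [0.5961 0.0099 0.086 ]
 [0.6302 0.0365 0.086 ]
 [0.5666 0.045  0.086 ]]
[[0.6013 0.0623 0.052 ]
 [0.5958 0.0184 0.052 ]
 [0.6198 0.0374 0.052 ]
 [0.5767 0.0431 0.052 ]]
[[ 0.6097  0.1029  0.05  ]
 [ 0.5923 -0.035   0.05  ]
 [ 0.5291  0.0413  0.05  ]]
[0.59909604 0.03441038] 0.06877222989138626
[0.59843493 0.040407  ] [0.59825051 0.04036209] [-0.0014054   0.00586601] [-0.00158272  0.0057984 ]
```

The wrist crop shows the cup at about crop (273,203) on the pan, whose centre is at (295,195). The cup stands about 6 mm from centre, which is within tolerance. Next is the cover: go above and behind the grip.

Request:
carry_out(
  motion="0.145 0 0 0 0 0 0; 0.145 0 0 0 0 0 0; 0.145 0 0 0 0 0 0; 0.145 0 0 0 0 0 0; 0.145 0 0 0 0 0 0; 0.145 0 0 0 0 0 0; 0 0 0 0 0 0 0; 0 0 0.1 0 0 0 0; 0 0 0.05 0 0 0 0; 0 0 0.03 0 0 0 0; 0 0 0 0 0 0 0",
)

```text
time: 7.55
tool_pos: [0.691, 0.0222, 0.1356]
ee_rot: [3.141, 0.001, -0.125]
wrist_force: [-0.7, 0.3, -0.2]
width: 0.0004
finger_force: 0.0
```

```bash
python3 - <<'E'
from h import *
from bench import imaging
go([.692,.0225,.131])
s=imaging.snapshot("scene");pickle.dump(s,open("s3.pkl","wb"));crop(s,230,140,390,260,5,'pics/s3.png')
E
```

```text
t 7.55 pos [0.691  0.0222 0.1356] rot [ 3.141e+00  1.000e-03 -1.250e-01] share [ 0.005 -0.002  0.023] F [-0.67  0.3  -0.24] w 0.0004 q [-0.05  0.43  1.12 -0.    1.59  1.65]
```

View pics/s3.png

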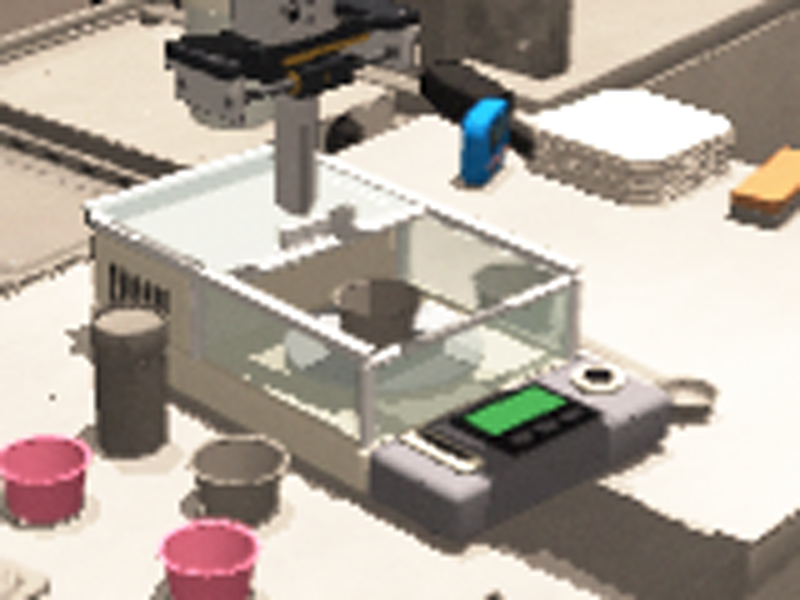

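The fingers at crop (295,190) are behind the grip at (318,228), and the cup stands upright. I'll lower slightly and push the cover.

Request:
carry_out(
  motion="0 0 0.02 0 0 0 0; 0 0 0 0 0 0 0; -0.03 0 0 0 0 0 0; -0.05 0 0 0 0 0 0; -0.06 0 0 0 0 0 0; -0.08 0 0 0 0 0 0; -0.08 0 0 0 0 0 0; -0.08 0 0 0 0 0 0; -0.08 0 0 0 0 0 0; -0.08 0 0 0 0 0 0; -0.06 0 0 0 0 0 0; -0.04 0 0 0 0 0 0",
)

```text
time: 9.1
tool_pos: [0.5642, 0.0384, 0.1327]
ee_rot: [-3.141, -0.001, -0.125]
wrist_force: [2.6, 1.3, 0.1]
width: -0.0001
finger_force: 0.8
```

Request:
carry_out(
  motion="-0.03 0 0 0 0 0 0; -0.03 0 0 0 0 0 0; -0.02 0 0 0 0 0 0; -0.02 0 0 0 0 0 0; 0 0 0 0 0 0 0",
)

```text
time: 9.72
tool_pos: [0.5443, 0.0405, 0.1321]
ee_rot: [3.141, 0.001, -0.125]
wrist_force: [-0.4, -0.0, -0.4]
width: 0.0008
finger_force: 0.1
```

Request:
carry_out(
  motion="-0.015 0 0 0 0 0 0; -0.015 0 0 0 0 0 0; 0 0 0 0 0 0 0",
)

```text
time: 10.1
tool_pos: [0.5421, 0.0407, 0.1322]
ee_rot: [3.141, -0.008, -0.126]
wrist_force: [9.6, -0.9, -5.9]
width: 0.0003
finger_force: 4.9
```

Request:
carry_out(
  motion="-0.015 0 0 0 0 0 0; -0.015 0 0 0 0 0 0; 0 0 0 0 0 0 0",
)

```text
time: 10.48
tool_pos: [0.5417, 0.0408, 0.1324]
ee_rot: [-3.141, -0.022, -0.126]
wrist_force: [23.6, -1.8, -13.2]
width: 0.0006
finger_force: 11.9
```

The stop has been reached: 24 N with no further motion. I'll back off, rise and check.

Request:
carry_out(
  motion="0.07 0 0 0 0 0 0; 0 0 0 0 0 0 0; 0 0 -0.1 0 0 0 0; 0 0 -0.15 0 0 0 0; -0.15 0.15 0 0 0 0 0; -0.15 0.15 0 0 0 0 0; -0.15 0.03 0 0 0 0 0; 0 0 0 0 0 0 0; 0 0 0 0 0 0 0",
)

```text
time: 11.6
tool_pos: [0.4496, -0.0137, 0.1825]
ee_rot: [-3.141, -0.001, -0.125]
wrist_force: [-0.2, 0.0, 0.1]
width: 0.0001
finger_force: 0.0
```

```bash
python3 - <<'E'
from h import *
from bench import imaging
go([.4555,-.0209,.103])
s=imaging.snapshot("scene");pickle.dump(s,open("s4.pkl","wb"));a=s["pixels"][140:260,230:390]
w=imaging.snapshot("wrist");pickle.dump(w,open("w4.pkl","wb"))
print(proj(w,[[.4555,-.0209,.05]]),proj(s,[[.4555,-.0209,.05]]),'crop',(proj(s,[[.4555,-.0209,.05]])-[230,140])*4)
A=cv2.resize(a,(560,420));b=cv2.resize(w["pixels"],(240,150))
im=np.zeros((580,640,3),np.uint8);im[:300,:400]=cv2.resize(a,(400,300));im[:150,400:]=b;im[300:580]=cv2.resize(w["pixels"],(640,400))[0:280]
cv2.imwrite("pics/m4.png",im[:,:,::-1])
E
```

```text
t 11.6 pos [ 0.4496 -0.0137  0.1825] rot [-3.141e+00 -1.000e-03 -1.250e-01] share [0.034 0.032 0.397] F [-0.25  0.01  0.14] w 0.0001 q [-0.16 -0.13  1.66  0.    1.6   1.54]
[[324.54300241 189.34363229]] [[349.05123391 213.56464969]] crop [[476.20493565 294.25859876]]
```

View pics/m4.png

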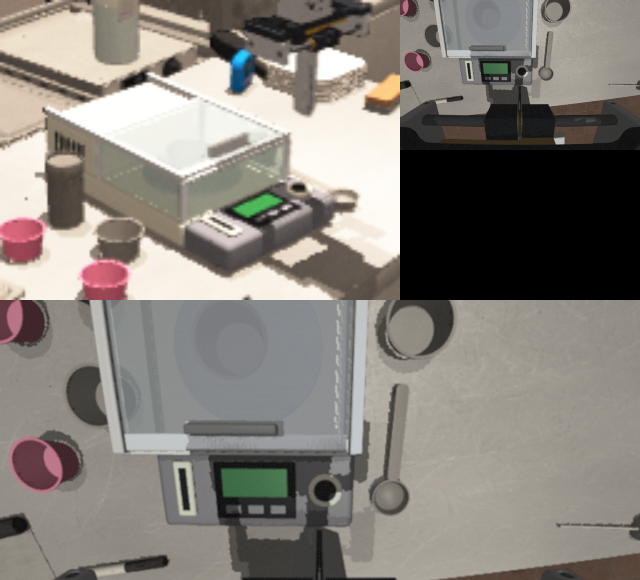

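The cover is shut over the cup. The tare window is at wrist (325,190), matching the prediction (324.5,189). I'll descend above it and dwell.

Request:
carry_out(
  motion="0.034 0.032 0 0 0 0 0; 0 0 0.1 0 0 0 0; 0 0 0.1 0 0 0 0; 0 0 0.1 0 0 0 0; 0 0 0.06 0 0 0 0; 0 0 0.03 0 0 0 0; 0 0 0 0 0 0 0; 0 0 0 0 0 0 0",
)

```text
time: 12.7
tool_pos: [0.4559, -0.0212, 0.1051]
ee_rot: [3.141, -0.002, -0.125]
wrist_force: [-0.5, -0.6, 0.2]
width: 0.0005
finger_force: 0.0
```

Request:
carry_out(
  motion="0 0 0 0 0 0 0; 0 0 0 0 0 0 0; 0 0 0 0 0 0 0; 0 0 0 0 0 0 0; 0 0 0 0 0 0 0; 0 0 0 0 0 0 0; 0 0 0 0 0 0 0; 0 0 0 0 0 0 0; 0 0 0 0 0 0 0; 0 0 0 0 0 0 0; 0 0 0 0 0 0 0; 0 0 0 0 0 0 0",
)

```text
time: 14.2
tool_pos: [0.4553, -0.0211, 0.1043]
ee_rot: [3.142, -0.0, -0.125]
wrist_force: [-0.6, -0.1, 0.0]
width: 0.0001
finger_force: 0.0
```

Request:
carry_out(
  motion="0 0 0 0 0 0 0; 0 0 0 0 0 0 0; 0 0 0 0 0 0 0; 0 0 0 0 0 0 0; 0 0 0 0 0 0 0; 0 0 0 0 0 0 0; 0 0 0 0 0 0 0; 0 0 0 0 0 0 0",
)

```text
time: 15.2
tool_pos: [0.4553, -0.0211, 0.1043]
ee_rot: [3.142, -0.0, -0.125]
wrist_force: [1.0, -0.7, -0.3]
width: 0.0006
finger_force: 0.0
```

Request:
carry_out(
  motion="0 0 -0.15 0 0 0 0; 0 0 -0.2 0 0 0 0; 0 0 -0.2 0 0 0 0; 0 0.2 -0.2 0 0 0 0; 0 0.25 0 0 0 0 0; 0 0.25 0 0 0 0 0; 0 0.25 0 0 0 0 0; 0 0 0 0 0 0 0; 0 0 0 0 0 0 0; 0 0 0 0 0 0 0",
)

```text
time: 16.45
tool_pos: [0.4319, -0.2085, 0.2544]
ee_rot: [-3.141, -0.0, -0.123]
wrist_force: [1.0, 0.0, 0.0]
width: 0.0002
finger_force: 0.0
```

```bash
python3 - <<'E'
from h import *
from bench import imaging
go([.4555,-.0209,.103])
s=imaging.snapshot("top");crop(s,255,98,385,248,4,'pics/t5.png')
E
```

```text
t 16.45 pos [ 0.4319 -0.2085  0.2544] rot [-3.141 -0.    -0.123] share [ 0.002 -0.945  0.757] F [0.95 0.02 0.02] w 0.0002 q [-0.57 -0.07  1.47  0.    1.74  1.13]
```

View pics/t5.png

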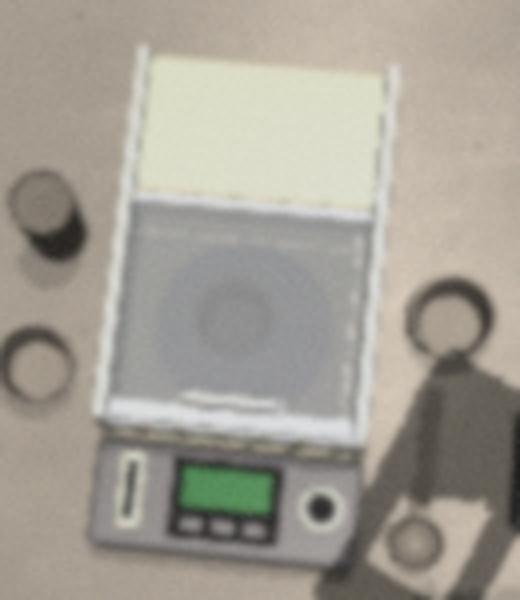

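The top view shows the cover shut to the front frame. The cup is near the pan's centre at crop (235,320), nothing else has moved, and the hand is clear.

```bash
python3 -c "
from bench import robot
print(robot.close_job())"
```

```text
the job is handed in; nothing more can be done
None
```

I handed the job in at about 16.5 s; no verdict came back, but by my own measurements each step was done: the cup is about 6 mm from the pan's centre (limit 12 mm), the cover is pushed to its stop, the fingertips held over the tare sensor for over 2 s without touching, and the hand is about 240 mm away.

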